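# Shut the marked gas valve under the sliding cover

## Robot

A 6-joint arm with a two-finger parallel gripper is mounted at the origin on the work surface. World frame = base frame: x ahead of the robot, y to its left, z up, the work surface at z = 0. Lengths are in m, angles in rad, forces in N, time in s.
With the tool pointing down it reaches from about 0.35 to 0.775 m from the base axis. Payload 7.3 kg.
Tool frame: the origin (TCP) lies midway between the tips of the shut fingers; the grasp point (between the pads) lies grasp_offset behind it (grasp_offset is the distance from the TCP to the grasp point, in m); z points along the fingers, y is the line along which they close (so a half turn about z gives the same grasp; the last joint's range is limited). The gripper opens to 92 mm and grips with 3 to 60 N. Pads are 19 mm wide; open, the fingers measure 130 mm over their backs; the gripper's body (75 mm by 190 mm) begins 47 mm behind the grasp point.
Start: joints at [0.955, 0.342, 1.524, -0, 1.275, -0.146], TCP at [0.238, 0.468, 0.227] pointing down, gripper open.
Joint ranges: [-2.53, 2.53], [-0.77, 2.02], [0.04, 2.7], [-1, 4.14], [0.28, 2.66], [-3.11, 3.11]. Speed limits (rad/s): [2.57, 2.57, 3.14, 3.14, 3.14, 3.14].

## Interface

Orientations are given as [roll, pitch, yaw] about the fixed x, y, z axes, in that order (R = Rz(yaw) Ry(pitch) Rx(roll)).
In Python, from cell import * gives the robot as it stands.
- The arm moves only by the tool step_arm, never from a script. Its argument "plan" is a list of rows, each a list of 5 numbers: the closure, from -1 (fully open) to 1 (shut), then the shift along the tool's x, y, z in m, then the turn about the tool's z in rad. In form: [[hand, x, y, z, twist], ...]. A call has 1 to 20 rows; each row is the pose to reach, as a shift and turn from the pose commanded when the call began, along the tool's axes at that moment; what a row does not reach only later rows make up. A row lasts 1/8 s, in which the tool goes at most 62.5 mm and 10.7 degrees, less where a joint would pass 70% of its speed; a pose out of reach is approached as far as the arm can. A call with a gripper value outside its range is refused whole. The fingers move at their own pace and stop on an object; "grip_force" is the grip in N (left out, the last holds). Time passes only in rows, so rows that repeat a pose let the fingers close. It gives the time, the measured TCP pose, the force, the opening and the grip force at its end, in the units of the state.
- observe(): the state, without advancing time (a new reading comes with each control period).
- read_camera(name): name is "scene" or "side" or "wrist"; returns a dict with "img" (384x512x3 uint8, red, green, blue), "range_z" (384x512 float32, m along the optical axis (not along the pixel's ray), 0 where there is no reading), "fx", "fy", "cx", "cy" (pixels), "R" (3x3) and "t" (3): a world point X has camera coordinates R X + t; the wrist camera has in their place "T_tool_cam" (4x4, takes a point from camera to tool coordinates, whose origin is the TCP and whose axes are the flange's). Camera axes: x right, y down, z forward; pixel columns grow to the right and rows downward; lengths in m; the calibration is good to about 2 mm. The wrist camera is an equidistant fisheye: a pixel r from the principal point sees the ray r / f radians off the axis. A picture is of the moment at which its call begins: read the wrist's pose just before it.
- hand_in(): hands the job in; it is judged then, once.
The state is a dict: "time": time; "qpos": joint angles; "qvel": joint speeds; "joint_efforts": joint torques, N m; "tool_pos": TCP position; "tool_rot": TCP orientation; "contact_force": force on the tool from outside, world axes, zero at the start; "torque": the same for the moment, N m; "opening": finger opening in m; "grip_force": force on a finger pad.
Only numpy, scipy, OpenCV 4.12 (cv2) and the standard library are available. Lean on these libraries where they do the work, as an engineer would, in place of code of your own. Each camera call takes 0.05 s, during which the arm holds its last target. There are 200 camera calls.

## Task

On the lab bench, push the white cover of the gas box along its guides, all the way aside onto the box's deck, so that the valve well lies open; then push the red handle with the white stripe fully shut, a quarter turn clockwise seen from above until it meets its stop. Only push, with the fingertips or the outside of the fingers: do not pinch or lift anything, leave the cover open, and leave the blue handle and the jars, glassware and other things on the bench as they are.

Things in the scene. Friction and masses are not known exactly. Their poses are not given: they have to be found in the camera images.
- gas_box: low dark-grey gas service box fixed to the bench, 196 (x) x 568 (y) mm, rim 90 mm high. Origin: centre of its underside; z up, y along its long side. Its -y half is an open well with two valves, its +y half a closed flat deck, also 90 mm high. Guide lips along both long sides (7 mm wide, 91 to 98 mm from the middle) and end stops (from 276 mm) rise to 99 mm
- well (a point): centre of the floor of the box's well, 8 mm above the bench; the well is 160 mm wide (box x) and 266 mm long (box y) inside
- cover: loose white flat cover, 176 (x) x 270 (y) x 6 mm, about 0.5 kg, on the rim between the lips (3 mm play); axes as the box's. Origin: centre of its underside, 90 mm up. Starts over the well (origin at box y -140 to -120 mm), slides along box +y onto the deck, to the end stop at box y +141 mm; only friction of a few N resists. It could be lifted off, which is wrong
- rib_top (a point): centre of the top of the black push rib across the middle of the cover: 110 (x) x 14 (y) x 25 mm high above the cover, top 31 mm above the cover's underside (121 mm above the bench)
- red_handle (a joint): angle of the marked red handle: 0 = open, in line with its copper pipe, pointing to box -x (towards the robot); 1.571 = shut, against its stop, pointing to box +y (across the pipe). It shuts clockwise seen from above, starts at 0 to 0.3, stays where left, friction 0.2 N m (about 4 N near its end)
- red_tip (a point): outer end of the red handle (white stripe along it, white dot on its hub), at its top edge, 82 mm above the bench, 65 mm from the pivot axis. The point's x axis points from the end to the pivot. The handle is an upright paddle 9 mm thick and 28 mm tall (54 to 82 mm above the bench)
- red_pivot (a point): pivot axis of the red handle, at the top of its 24 mm hub, 83 mm above the bench; at box x +35 mm and box y -195 or -85 mm (the red and blue valves may swap places). The brass valve body below, 44 x 30 mm, ends 52 mm above the bench
- blue_handle (a joint): angle of the plain blue handle, of the same kind as the red: leave it as it is
- blue_tip (a point): outer end of the blue handle, at its top edge, 82 mm above the bench; the same paddle, without a stripe
- blue_pivot (a point): pivot axis of the blue handle, at its top, 110 mm along box y from the red pivot, 83 mm above the bench
- jar_red: white plastic jar with a red cap, 64 mm across, 115 tall; bystander, leave alone. Origin: centre of its underside
- jar_blue: white plastic jar with a blue cap, 68 mm across, 120 tall; bystander, leave alone. Origin: centre of its underside
- jar_amber: amber glass jar with a black cap, 56 mm across, 105 tall; bystander, leave alone. Origin: centre of its underside
- beaker: small open glass beaker, 68 mm across, 85 tall; bystander, leave alone. Origin: centre of its underside
- dish: white ceramic dish, 84 mm across, 28 tall; bystander, leave alone. Origin: centre of its underside
- spatula: steel spatula 190 mm long lying on the bench; bystander, leave alone. Origin: its middle, at the bench
- carton: red carton 85 x 120 x 55 mm; bystander, leave alone. Origin: centre of its underside

How it is judged:
By the outcome, as a careful person would: the job done as asked, in the order asked, and still so for the second after the job is handed in, with the robot touching nothing.
It also fails if it takes over 51 s, if anything falls off the work surface, if the arm or the gripper's body presses on something with over 40 N, if the wrist force passes 120 N, or if a joint passes its speed limit or range.

## Working session

There is one attempt and no reset: what is moved stays moved. The work goes in short steps, Python scripts to look and compute and a tool call to move; the robot and the scene stay as the last step left them, time stands still between calls to the robot, and variables do not carry over. Pictures are saved under pics/ and viewed, at most 10 in all, crops included, and the job is handed in when it is done.

Besides the shell and the picture viewer there is one more tool, called as a command line: name --pt "numbers of a row" for each row, then --argument value for the rest. step_arm: Moves the arm, as the interface text tells. Its arguments: {"type":"object","properties":{"plan":{"type":"array","items":{"type":"array","items":{"type":"number"}}},"grip_force":{"type":"number"}},"required":["plan"]}

```bash
mkdir -p pics; ls; python3 - <<'E'
from cell import *
import cv2,numpy as np
s=observe();print(s)
for n in("scene","side"):
    c=read_camera(n);np.savez(f'pics/{n}0.npz',**c)
    cv2.imwrite(f'pics/{n}0.png',c["img"][:,:,::-1]);print(n,c["fx"],c["cx"],c["cy"],c["R"],c["t"])
E
```

```text
pics
{'time': 0.0, 'qpos': array([ 9.54984716e-01,  3.42720332e-01,  1.52499522e+00, -7.92059535e-06,
        1.27541212e+00, -1.45974601e-01]), 'qvel': array([ 0.00057817,  0.00018142, -0.00068458,  0.00212292, -0.00076073,
        0.00055074]), 'joint_efforts': array([ 2.37043561e-03, -4.31246209e+01, -2.44228417e+01,  7.20440643e-02,
        5.58807410e-02, -1.31952056e-04]), 'tool_pos': array([0.23742477, 0.46779547, 0.22605382]), 'tool_rot': array([-3.14007286e+00, -2.15785168e-04,  2.67175779e+00]), 'contact_force': array([ 0.81098088, -0.36912019,  0.87291624]), 'torque': array([ 0.00663473, -0.01344714, -0.02333819]), 'grip_force': 0.0, 'opening': 0.09168148604820361}
scene 480.1186992583436 255.0962000325313 190.07769165142312 [[ 0.45278749  0.89130854 -0.02350686]
 [ 0.48070093 -0.26623235 -0.83549204]
 [-0.75093948  0.36700057 -0.54899952]] [-0.28114326 -0.20578671  1.98694087]
side 417.65759915874446 256.0386371531195 195.229876769964 [[ 9.37749959e-01 -3.47311003e-01  2.87109542e-04]
 [-2.49818760e-01 -6.75091853e-01 -6.94148095e-01]
 [ 2.41279096e-01  6.50865622e-01 -7.19832161e-01]] [-0.55510141  0.21732262  1.33561163]
```

View pics/scene0.png

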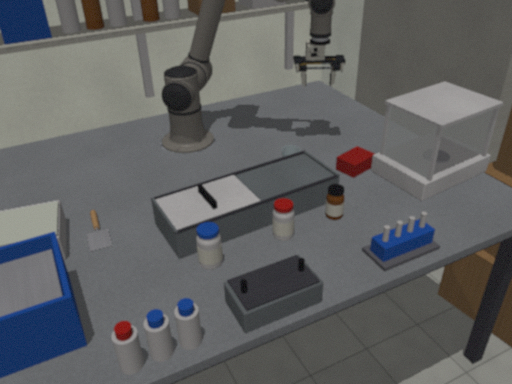

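View pics/side0.png

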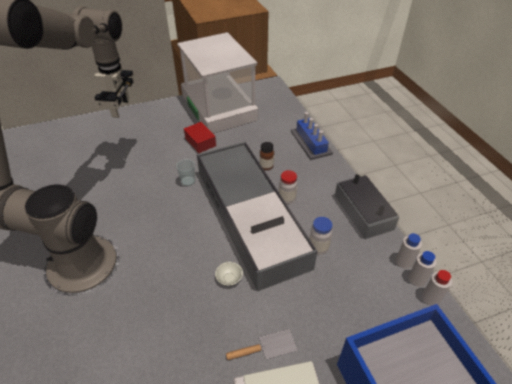

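The side view shows the white cover from about (210,205) to (310,265), with the black rib at (267,225). The deck runs towards (230,150), with jars to the right, the dish at (228,273) and the beaker at (187,172). Next I'll measure the cover and rib.

```bash
cat > h.py <<'E'
import numpy as np,cv2
def ray(c,uv,z):
    uv=np.atleast_2d(uv).astype(float)
    d=np.c_[(uv[:,0]-c["cx"])/c["fx"],(uv[:,1]-c["cy"])/c["fy"],np.ones(len(uv))]@c["R"]
    o=-c["R"].T@c["t"]
    return o+d*((z-o[2])/d[:,2])[:,None]
def pts(c):
    v,u=np.mgrid[:384,:512];Z=c["range_z"]
    P=np.stack([(u-c["cx"])/c["fx"]*Z,(v-c["cy"])/c["fy"]*Z,Z],-1)
    return (P-c["t"])@c["R"]
E
python3 - <<'E'
from h import *
for n in("scene","side"):
    c=dict(np.load(f'pics/{n}0.npz'));P=pts(c);h=cv2.cvtColor(c["img"],cv2.COLOR_RGB2HSV)
    R=(P[...,0]>.2)&(P[...,0]<.95)&(abs(P[...,1])<.6)&(c["range_z"]>0)
    V,S=h[...,2],h[...,1]
    for nm,m,zr,z in(("cover",(V>130)&(S<60),(.085,.107),.096),("rib",(V<60),(.11,.128),.121),("top",V>=0,(.08,.106),.093)):
        m=(m&R&(P[...,2]>zr[0])&(P[...,2]<zr[1])).astype(np.uint8)
        k,l,st,_=cv2.connectedComponentsWithStats(m);i=1+np.argmax(st[1:,4])
        vu=np.argwhere(l==i);X=ray(c,vu[:,::-1],z)[:,:2]
        r=cv2.minAreaRect((X*1000).astype(np.float32));print(n,nm,len(vu),st[i],r,np.median(P[l==i][:,2]))
        print(cv2.boxPoints(r).round(0).tolist())
E
```

```text
scene cover 2624 [ 156  176  103   53 2624] ((579.1124877929688, -138.78802490234375), (171.2683563232422, 268.9477844238281), 2.8050968647003174) 0.09544940058135287
[[487.0, -9.0], [500.0, -277.0], [671.0, -269.0], [658.0, -0.0]]
scene rib 113 [198 185  18  21 113] ((589.3187866210938, -142.79896545410156), (120.82139587402344, 16.540931701660156), 2.2413108348846436) 0.1195157295035316
[[529.0, -137.0], [529.0, -153.0], [650.0, -149.0], [649.0, -132.0]]
scene top 6944 [ 151  145  189   93 6944] ((556.7651977539062, 0.11627197265625), (282.7091369628906, 585.9713134765625), 5.405824184417725) 0.0934716087990971
[[388.0, 278.0], [444.0, -305.0], [725.0, -278.0], [670.0, 305.0]]
side cover 3539 [ 227  192   86   78 3539] ((577.02783203125, -139.27020263671875), (177.7418670654297, 273.775390625), 2.9904274940490723) 0.09596588248945237
[[481.0, -7.0], [495.0, -281.0], [673.0, -271.0], [659.0, 2.0]]
side rib 17 [253 226   8   6  17] ((537.0442504882812, -150.3330535888672), (27.5049991607666, 13.314163208007812), 2.8918063640594482) 0.11802141760724334
[[523.0, -144.0], [524.0, -158.0], [551.0, -156.0], [550.0, -143.0]]
side top 7550 [ 197  142  121  135 7550] ((570.4407348632812, -2.766876220703125), (202.93885803222656, 583.8054809570312), 3.084242343902588) 0.09429578382076342
[[453.0, 283.0], [485.0, -300.0], [687.0, -289.0], [656.0, 294.0]]
```

step_arm --pt "1 -0.597 -0.419 0 1.049" --pt "1 -0.597 -0.419 0 1.049" --pt "1 -0.597 -0.419 0 1.049" --pt "1 -0.597 -0.419 0 1.049" --pt "1 -0.597 -0.419 0 1.049" --pt "1 -0.597 -0.419 0 1.049" --pt "1 -0.597 -0.419 0 1.049" --pt "1 -0.597 -0.419 0 1.049" --pt "1 -0.597 -0.419 0 1.049" --pt "1 -0.597 -0.419 0 1.049" --pt "1 -0.597 -0.419 0 1.049" --pt "1 -0.597 -0.419 0 1.049" --pt "1 -0.597 -0.419 0 1.049" --pt "1 -0.597 -0.419 0 1.049" --pt "1 -0.597 -0.419 0 1.049" --pt "1 -0.597 -0.419 0 1.049"

```text
time: 2.1
tool_pos: [0.5802, -0.1747, 0.2272]
tool_rot: [3.141, 0.0, 1.624]
contact_force: [0.5, -0.1, 0.4]
opening: 0.0005
grip_force: 0.0
```

step_arm --pt "1 0 0 0.05 0" --pt "1 0 0 0.09 0" --pt "1 0 0 0.11 0" --pt "1 0 0 0.122 0" --pt "1 0 0 0.122 0" --pt "1 0.01 0 0.122 0" --pt "1 0.02 0 0.122 0" --pt "1 0.03 0 0.122 0" --pt "1 0.04 0 0.122 0" --pt "1 0.05 0 0.122 0" --pt "1 0.05 0 0.122 0"

```text
time: 3.48
tool_pos: [0.5779, -0.1248, 0.1053]
tool_rot: [3.141, -0.0, 1.624]
contact_force: [-0.8, -0.1, 0.2]
opening: 0.0002
grip_force: 0.0
```

```bash
python3 - <<'E'
from cell import *
import cv2
c=read_camera("side");cv2.imwrite('pics/side1.png',cv2.resize(c["img"][120:320,150:370,::-1],None,fx=3,fy=3,interpolation=2)[:600])
E
```

```text
(no output)
```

View pics/side1.png

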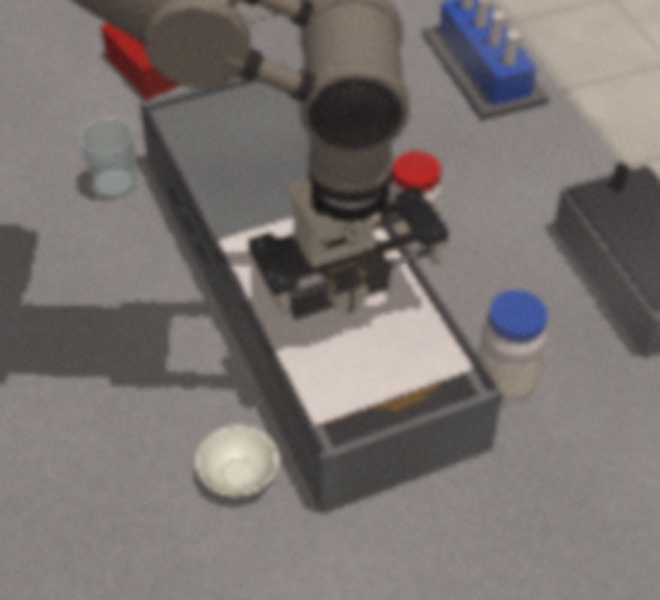

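The cover has moved: the well's near end is open at about (400,400) in the crop, and the hand is behind the rib. I'll keep pushing.

step_arm --pt "1 0.015 0 0 0" --pt "1 0.03 0 0 0" --pt "1 0.045 0 0 0" --pt "1 0.06 0 0 0" --pt "1 0.075 0 0 0" --pt "1 0.09 0 0 0" --pt "1 0.105 0 0 0" --pt "1 0.12 0 0 0" --pt "1 0.135 0 0 0" --pt "1 0.15 0 0 0" --pt "1 0.165 0 0 0" --pt "1 0.18 0 0 0" --pt "1 0.195 0 0 0" --pt "1 0.208 0 0 0" --pt "1 0.218 0 0 0" --pt "1 0.226 0 0 0" --pt "1 0.232 0 0 0" --pt "1 0.235 0 0 0"

```text
time: 5.78
tool_pos: [0.5652, 0.1092, 0.1049]
tool_rot: [-3.141, 0.001, 1.623]
contact_force: [0.3, -5.3, 3.5]
opening: 0.0001
grip_force: 3.0
```

step_arm --pt "1 0.003 0 0 0" --pt "1 0.006 0 0 0" --pt "1 0.009 0 0 0" --pt "1 0.012 0 0 0"

```text
time: 6.28
tool_pos: [0.5646, 0.1208, 0.1049]
tool_rot: [-3.141, 0.001, 1.623]
contact_force: [-0.0, -6.6, 2.9]
opening: 0.0006
grip_force: 3.0
```

step_arm --pt "1 0.002 0 0 0" --pt "1 0.004 0 0 0" --pt "1 0.006 0 0 0" --pt "1 0.006 0 0 0"

```text
time: 6.78
tool_pos: [0.5648, 0.1223, 0.105]
tool_rot: [-3.141, 0.008, 1.623]
contact_force: [1.4, -25.1, 4.6]
opening: 0.0005
grip_force: 11.9
```

step_arm --pt "1 -0.01 0 0 0" --pt "1 -0.03 0 -0.01 0" --pt "1 -0.06 0 -0.06 0" --pt "1 -0.12 0 -0.12 0" --pt "1 -0.18 0 -0.15 0" --pt "1 -0.24 0 -0.15 0" --pt "1 -0.24 0 -0.15 0" --pt "1 -0.24 0 -0.15 0"

```text
time: 7.78
tool_pos: [0.5767, -0.1137, 0.2547]
tool_rot: [-3.141, -0.001, 1.621]
contact_force: [-0.1, 0.2, -0.2]
opening: 0.0006
grip_force: 0.0
```

```bash
python3 - <<'E'
from cell import *
import cv2,numpy as np
s=observe();c=read_camera("wrist");np.savez('pics/w1.npz',pos=s["tool_pos"],rot=s["tool_rot"],**c)
print(s["tool_pos"],c["T_tool_cam"].round(3).tolist(),c["fx"],c["cx"],c["cy"],c["range_z"][::96,::128])
cv2.imwrite('pics/w1.png',c["img"][:,:,::-1])
c=read_camera("side");np.savez('pics/side2.npz',**c)
E
```

```text
[ 0.57673733 -0.11373082  0.25468242] [[-0.001, -0.968, -0.25, 0.068], [1.0, -0.001, 0.001, -0.0], [-0.001, -0.25, 0.968, -0.158], [0.0, 0.0, 0.0, 1.0]] 297.3186396354542 256.8091850905413 187.35721493717875 [[0.33236971 0.35383967 0.2750074  0.3537934 ]
 [0.37732476 0.39133346 0.38621697 0.391936  ]
 [0.4299     0.42837226 0.42035577 0.42740524]
 [0.05865135 0.06849664 0.12690453 0.06861784]]
```

View pics/w1.png

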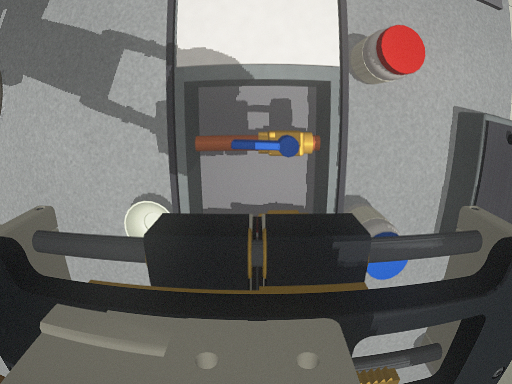

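The wrist view shows the well open. The blue handle at (265,145) is at the deck-side valve, so red is the other one, hidden under the hand. I'll move back to see it.

step_arm --pt "1 -0.06 0 -0.02 0" --pt "1 -0.12 0 -0.04 0" --pt "1 -0.13 0 -0.04 0" --pt "1 -0.13 0 -0.04 0" --pt "1 -0.13 0 -0.04 0"

```text
time: 8.5
tool_pos: [0.5839, -0.2402, 0.294]
tool_rot: [-3.14, -0.002, 1.625]
contact_force: [-0.6, 0.7, 0.7]
opening: 0.0002
grip_force: 0.0
```

```bash
python3 - <<'E'
from cell import *
import cv2,numpy as np
s=observe();c=read_camera("wrist");np.savez('pics/w2.npz',pos=s["tool_pos"],rot=s["tool_rot"],**c)
print(s["tool_pos"],s["tool_rot"])
cv2.imwrite('pics/w2.png',c["img"][:,:,::-1])
E
cat >> h.py <<'E'
from scipy.spatial.transform import Rotation as Ro
def wray(c,uv,z):
    uv=np.atleast_2d(uv).astype(float);f=float(c["fx"])
    a=(uv-[c["cx"],c["cy"]])/f;th=np.linalg.norm(a,axis=1)+1e-9
    d=np.c_[a*(np.sin(th)/th)[:,None],np.cos(th)]
    R=Ro.from_euler('xyz',c["rot"]).as_matrix();T=c["T_tool_cam"]
    D=d@T[:3,:3].T@R.T;o=R@T[:3,3]+c["pos"]
    return o+D*((z-o[2])/D[:,2])[:,None]
E
python3 - <<'E'
from h import *
c=dict(np.load('pics/w2.npz'))
h=cv2.cvtColor(c["img"],cv2.COLOR_RGB2HSV);H,S,V=cv2.split(h)
for n,m in(("red",((H<6)|(H>172))&(S>130)&(V>60)),("blue",(H>105)&(H<130)&(S>130)&(V>60))):
    k,l,st,ce=cv2.connectedComponentsWithStats(m.astype(np.uint8))
    for i in range(1,k):
        if st[i,4]>60:
            X=wray(c,np.argwhere(l==i)[:,::-1],.082)[:,:2]*1000
            print(n,st[i],ce[i].round(),cv2.minAreaRect(X.astype(np.float32)),cv2.boxPoints(cv2.minAreaRect(X.astype(np.float32))).round().tolist())
E
```

```text
[ 0.58387938 -0.2402219   0.29403888] [-3.14043954e+00 -1.65732593e-03  1.62520490e+00]
red [234 121  59  19 195] [264. 126.] ((589.1229858398438, -193.82894897460938), (72.22545623779297, 22.580699920654297), 3.1434357166290283) [[552.0, -185.0], [554.0, -207.0], [626.0, -203.0], [625.0, -181.0]]
blue [234  35  61  20 484] [265.  44.] ((584.3629150390625, -82.54896545410156), (24.630773544311523, 74.49577331542969), 87.46211242675781) [[547.0, -93.0], [621.0, -97.0], [622.0, -72.0], [548.0, -69.0]]
blue [361 124  47  48 433] [385. 143.] ((752.6029663085938, -203.193603515625), (68.61627960205078, 62.609962463378906), 12.625994682312012) [[712.0, -180.0], [726.0, -241.0], [793.0, -226.0], [779.0, -165.0]]
blue [352 334  47  24 710] [375. 346.] ((820.1886596679688, -548.9614868164062), (96.05741119384766, 50.7852897644043), 3.048994541168213) [[771.0, -526.0], [774.0, -577.0], [870.0, -572.0], [867.0, -521.0]]
blue [396 367  18  17 195] [404. 375.] ((912.7724609375, -659.0556030273438), (33.337074279785156, 78.03235626220703), 36.48200225830078) [[876.0, -638.0], [923.0, -700.0], [949.0, -681.0], [903.0, -618.0]]
```

View pics/w2.png

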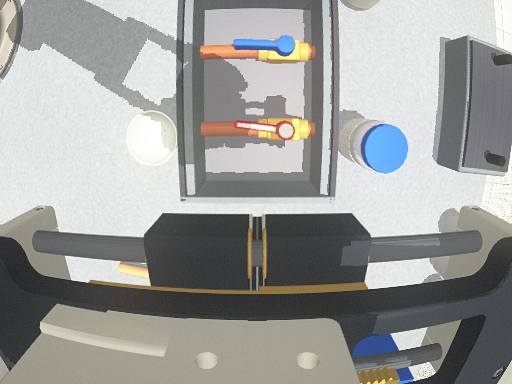

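The well lies fully open. The red striped handle has its hub at (285,130) and tip at about (236,125), and blue is at (265,44). Next I'll get their positions.

```bash
python3 - <<'E'
from h import *
c=dict(np.load('pics/w2.npz'))
X=wray(c,[[285,130],[236,124.5],[286,45],[236,43],[333,199],[181,199]],.082);print(X.round(4))
a=np.arctan2(*(X[2]-X[0])[[1,0]])-np.pi/2;print("yaw",a)
p=np.array([.575,-.240]);
yaw=.0525;B=np.array([[np.cos(yaw),np.sin(yaw)],[-np.sin(yaw),np.cos(yaw)]])
print("tip rel",B@(X[1]-X[0])[:2],"pivot box",B@(X[0,:2]-[.5705,-.003]),B@(X[2,:2]-[.5705,-.003]))
E
```

```text
[[ 0.6163 -0.1923  0.082 ]
 [ 0.5552 -0.1888  0.082 ]
 [ 0.6115 -0.0847  0.082 ]
 [ 0.5498 -0.0856  0.082 ]
 [ 0.6872 -0.2783  0.082 ]
 [ 0.4855 -0.289   0.082 ]]
yaw 0.044277304906007675
tip rel [-0.06085483  0.00673421] pivot box [ 0.0358162  -0.19145359] [ 0.0367022  -0.08370534]
```

step_arm --pt "1 0.012 -0.027 0 1.572" --pt "1 0.012 -0.027 0 1.572" --pt "1 0.012 -0.027 0 1.572" --pt "1 0.012 -0.027 0 1.572" --pt "1 0.012 -0.027 0 1.572" --pt "1 0.012 -0.027 0 1.572" --pt "1 0.012 -0.027 0 1.572" --pt "1 0.012 -0.027 0 1.572" --pt "1 0.012 -0.027 0 1.572" --pt "1 0.012 -0.027 0 1.572" --pt "1 0.012 -0.027 0 1.572"

```text
time: 9.93
tool_pos: [0.5563, -0.2312, 0.2947]
tool_rot: [-3.141, -0.0, 0.053]
contact_force: [-0.6, 0.3, 0.3]
opening: 0.0004
grip_force: 0.0
```

step_arm --pt "1 0 0 0.05 0" --pt "1 0 0 0.1 0" --pt "1 0 0 0.15 0" --pt "1 0 0 0.18 0" --pt "1 0 0 0.2 0" --pt "1 0 0 0.215 0" --pt "1 0 0 0.225 0" --pt "1 0 0 0.232 0" --pt "1 0 0 0.232 0"

```text
time: 11.05
tool_pos: [0.5561, -0.232, 0.0626]
tool_rot: [-3.141, 0.0, 0.051]
contact_force: [-0.3, 0.3, -0.1]
opening: 0.0
grip_force: 0.0
```

step_arm --pt "1 0 -0.008 0 0" --pt "1 0 -0.016 0 0" --pt "1 0 -0.021 0 0" --pt "1 0.001 -0.027 0 0" --pt "1 0.003 -0.032 0 0" --pt "1 0.005 -0.037 0 0" --pt "1 0.007 -0.041 0 0" --pt "1 0.01 -0.046 0 0" --pt "1 0.013 -0.05 0 0" --pt "1 0.016 -0.054 0 0" --pt "1 0.02 -0.057 0 0" --pt "1 0.025 -0.06 0 0" --pt "1 0.029 -0.063 0 0" --pt "1 0.034 -0.065 0 0" --pt "1 0.038 -0.066 0 0" --pt "1 0.041 -0.067 0 0" --pt "1 0.041 -0.067 0 0"

```text
time: 13.18
tool_pos: [0.5929, -0.1619, 0.0624]
tool_rot: [-3.14, 0.002, 0.051]
contact_force: [-4.5, 1.4, 0.7]
opening: 0.0007
grip_force: 1.8
```

step_arm --pt "1 0.002 0 0 0" --pt "1 0.004 -0.001 0 0" --pt "1 0.006 -0.001 0 0" --pt "1 0.007 -0.001 0 0" --pt "1 0.007 -0.001 0 0"

```text
time: 13.8
tool_pos: [0.5997, -0.1608, 0.0623]
tool_rot: [-3.14, 0.003, 0.051]
contact_force: [-5.9, 2.4, 1.5]
opening: 0.0007
grip_force: 2.9
```

step_arm --pt "1 0.001 0 0 0" --pt "1 0.002 0 0 0" --pt "1 0.003 0 0 0" --pt "1 0.004 0 0 0" --pt "1 0.004 0 0 0"

```text
time: 14.42
tool_pos: [0.5999, -0.1607, 0.0622]
tool_rot: [-3.139, 0.011, 0.051]
contact_force: [-20.1, 2.0, 10.1]
opening: 0.0004
grip_force: 10.0
```

The handle is at its stop: force rose to 20 N with no further travel. I'll back off, rise and check.

step_arm --pt "1 -0.005 0 0 0" --pt "1 -0.02 0.005 0 0" --pt "1 -0.025 0.01 0 0" --pt "1 -0.025 0.01 -0.04 0" --pt "1 -0.025 0.01 -0.1 0" --pt "1 -0.025 0.01 -0.16 0" --pt "1 -0.05 0.01 -0.22 0" --pt "1 -0.1 0.01 -0.24 0" --pt "1 -0.15 0.01 -0.24 0" --pt "1 -0.15 0.01 -0.24 0" --pt "1 -0.15 0.01 -0.24 0"

```text
time: 15.8
tool_pos: [0.4563, -0.1796, 0.3033]
tool_rot: [3.141, -0.002, 0.05]
contact_force: [-0.1, -0.1, -0.4]
opening: 0.0003
grip_force: 0.0
```

```bash
python3 - <<'E'
from cell import *
import cv2,numpy as np
s=observe();c=read_camera("wrist");d=read_camera("side")
print(s["tool_pos"],s["contact_force"])
a=c["img"][:,:,::-1];b=d["img"][80:330,140:390,::-1]
cv2.imwrite('pics/fin.png',np.hstack([cv2.resize(a,(400,300)),cv2.resize(b,(400,400))[:300]]))
cv2.imwrite('pics/w3.png',a)
cv2.imwrite('pics/side3.png',cv2.resize(b,(600,600),interpolation=2))
E
```

```text
[ 0.4562557  -0.17955591  0.30332784] [-0.1395965  -0.11844155 -0.41317425]
```

View pics/w3.png

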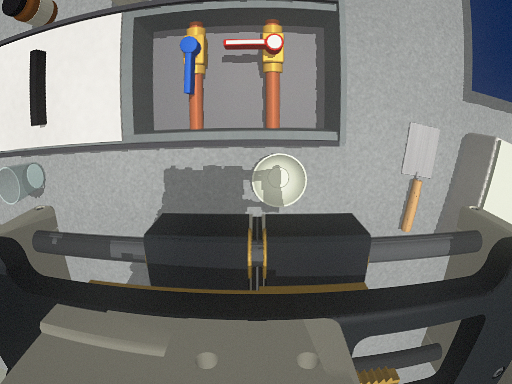

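View pics/side3.png

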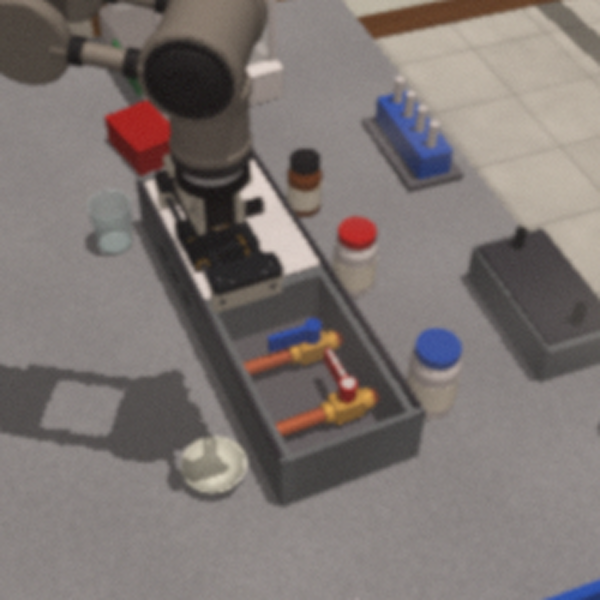

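Red, at (225–280,43), lies straight across its pipe. Blue is unchanged, the cover is fully on the deck, and the dish, jars and beaker are in place.

```bash
python3 -c "
from cell import *
print(hand_in())"
```

```text
the job is handed in; nothing more can be done
None
```

The white cover is pushed to its end stop on the deck and the red handle is shut against its stop; the blue handle and everything else I could see on the bench look unmoved, and the job was handed in after about 16 s (no verdict shown).

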